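# Free and open the seized blue feed valve

## Task

The blue valve on the titration bench has seized shut. Grip its handle and rock it back and forth in small arcs, each time right up to the firm stop, until it breaks free, then turn it anticlockwise to fully open and let go. Leave the red and yellow valves as they are set and the conical flask standing where it is.

Things in the scene. Friction and masses are not known exactly. Their poses are not given: they have to be found in the camera images.
- blue_valve (a joint): Blue handle's turn, rad, anticlockwise from above: 0 shut (starts within 0.1), 1.1 fully open, its end stop. Seized: at first it moves only between stops at -0.38 and 0.38. Swing it 0.25 or more anticlockwise, then as far clockwise, and both again (two full rocks, extra ones harmless): now free, it turns on to 1.1. Drag 0.1 N m; stays where put; forcing a stop does not free it.
- blue_valve_grip (a point): On the turning axis, 80 mm over the bench. Upright blue bar 56 long (point x), 14 wide, 34 high, top at 94 mm; white stripe at its -x end points to the bonnet's white dot when shut, green dot when open. Bonnet: fixed grey disc 88 across, top at 52 mm, brown ring round the stem; 2 pipe stubs, 26 mm up, end 88 mm from the axis. z up; x turns with the handle. Place and heading vary.
- red_valve_tip (a point): Top of the striped end of the red valve's handle, 94 mm above the bench and 26 mm from its turning axis (from this point the axis lies 26 mm along the point's +x; z is up). Same make as the blue valve but turns easily; set anywhere between shut and open; to be left as it is.
- yellow_valve_tip (a point): The same point on the yellow valve, same make; to be left as it is.
- flask: Conical glass flask standing loose on the bench, 84 mm across the foot, 124 mm high, 0.2 kg; origin at the centre of its underside, z up. To be left standing where it is.

How it is judged:
By the outcome, as a careful person would: the job done as asked, in the order asked, and still so for the second after the job is handed in, with the robot touching nothing.
It also fails if it takes over 40 s, if anything falls off the work surface, if the arm or the gripper's body presses on something with over 40 N, if the wrist force passes 120 N, or if a joint passes its speed limit or range.

## Robot

A 7-joint arm with a two-finger parallel gripper is mounted at the origin on the work surface. World frame = base frame: x ahead of the robot, y to its left, z up, the work surface at z = 0. Lengths are in m, angles in rad, forces in N, time in s.
With the tool pointing down it reaches from about 0.4 to 0.9 m from the base axis. Payload 5.5 kg.
Tool frame: the origin (TCP) lies midway between the tips of the shut fingers; the grasp point (between the pads) lies 19 mm behind it; z points along the fingers, y is the line along which they close (so a half turn about z gives the same grasp; the last joint's range is limited). The gripper opens to 85 mm and grips with 20 to 120 N. Pads are 22 mm wide; open, the fingers measure 114 mm over their backs; the gripper's body (76 mm by 85 mm) begins 54 mm behind the grasp point. The pads swing forward as they close: fully open they stand 13 mm farther back than shut.
Start: joints at [-0.917, 0.501, -0.427, 1.55, 0.221, 1.138, -0.21], TCP at [0.248, 0.601, 0.231] pointing down, gripper open.
Joint ranges: [-2.88, 2.88], [-0.31, 2.03], [-1.54, 1.56], [0.2, 2.42], [-1.41, 4.55], [0.19, 2.02], [-2.57, 2.57]. Speed limits (rad/s): [2.57, 2.57, 3.14, 3.14, 3.14, 3.14, 3.14].

## Interface

Orientations are given as a unit quaternion [x, y, z, w].
In Python, from plant import robot, viewer gives the robot as it stands. The module is installed in compiled form; this text tells all that it offers.
- The arm moves only by the tool drive_tool, never from a script. Its arguments are lists of equal length, an entry for each row: "dr": the turn, a rotation vector about the tool's x, y, z in degrees, a list of three; "travel": the shift along the tool's x, y, z in units of 30 mm (1.0 is 30 mm), a list of three; "gripper": the finger opening in mm, from 0 to 85.4. In form: {"dr": [[rx, ry, rz], ...], "travel": [[dx, dy, dz], ...], "gripper": [gripper, ...]}. A call has 1 to 8 rows; each row is the pose to reach, as a shift and turn from the pose commanded when the call began, along the tool's axes at that moment; what a row does not reach only later rows make up. A row lasts 1/10 s, in which the tool goes at most 50 mm and 8.59 degrees, less where a joint would pass 70% of its speed; a pose out of reach is approached as far as the arm can. A call with a gripper value outside its range is refused whole. The fingers move at their own pace and stop on an object; "force" is the grip in N (left out, the last holds). Time passes only in rows, so rows that repeat a pose let the fingers close. It gives the time, the measured TCP pose, the force, the opening and the grip force at its end, in the units of the state.
- robot.state(): the state, without advancing time (a new reading comes with each control period).
- viewer.read_camera(name): name is "scene" or "top" or "wrist"; returns the picture (420x560x3 uint8, red, green, blue); there is no depth.
- viewer.camera_params(name): a dict with "intrinsics" (3x3 intrinsics, pixels), "k1" (the pictures are not rectified: a ray, as slopes to the right and down, at radius r is drawn at 1 + k1 r^2 times it, then the intrinsics apply), "extrinsics" (4x4, takes a point from world to camera coordinates). Camera axes: x right, y down, z forward; pixel columns grow to the right and rows downward; lengths in m; the calibration is good to about 2 mm. A picture is of the moment at which its call begins: read the wrist's pose just before it. camera_params takes no time and is no camera call; for the wrist camera it gives the pose at the moment of the call.
- robot.hand_in(): hands the job in; it is judged then, once.
The state is a dict: "time_s": time; "qpos": joint angles; "dq": joint speeds; "tau": joint torques, N m; "eef_pos": TCP position; "tcp_rot": TCP orientation; "force": force on the tool from outside, world axes, zero at the start; "ft_torque": the same for the moment, N m; "finger_gap": opening from 0.0 (shut) to 1.0 (fully open); "grip_force": force on a finger pad.
Only numpy, scipy, OpenCV 4.12 (cv2) and the standard library are available. Lean on these libraries where they do the work, as an engineer would, in place of code of your own. Each camera call takes 0.05 s, during which the arm holds its last target. There are 200 camera calls.

## Working session

There is one attempt and no reset: what is moved stays moved. The work goes in short steps, Python scripts to look and compute and a tool call to move; the robot and the scene stay as the last step left them, time stands still between calls to the robot, and variables do not carry over. Pictures are saved under pics/ and viewed, at most 10 in all, crops included, and the job is handed in when it is done.

Besides the shell and the picture viewer there is one more tool, called after "Emit:" by a JSON object that holds its "method" and its "body", one argument or row to a line. drive_tool: Moves the arm, as the interface text tells. Its arguments: {"type":"object","properties":{"dr":{"type":"array"},"travel":{"type":"array"},"gripper":{"type":"array"},"force":{"type":"number"}},"required":["dr","travel","gripper"]}

```bash
mkdir -p pics; cat > h.py <<'E'
import numpy as np, cv2
from plant import robot, viewer
def cam(n):
    p=viewer.camera_params(n); return np.array(p["intrinsics"]),p["k1"],np.array(p["extrinsics"])
def ray(c,uv):
    K,k1,E=c; d=np.linalg.inv(K)@[uv[0],uv[1],1]; s=d[:2].copy()
    for _ in range(20): s=d[:2]/(1+k1*(s@s))
    R,t=E[:3,:3],E[:3,3]; return -R.T@t, R.T@np.array([s[0],s[1],1])
def plane(c,uv,z):
    o,d=ray(c,uv); return o+d*(z-o[2])/d[2]
def proj(c,P):
    K,k1,E=c; q=E[:3,:3]@P+E[:3,3]; s=q[:2]/q[2]; s=s*(1+k1*(s@s)); return (K@[s[0],s[1],1])[:2]
def shot(n,f):
    c=cam(n); im=np.array(viewer.read_camera(n)); cv2.imwrite(f"pics/{f}.png",im[:,:,::-1]); return c,im
E
python3 - <<'E'
from h import *
print(robot.state())
for n in("top","scene","wrist"):
    c,im=shot(n,n+"0"); print(n,c[0].round(1).tolist(),c[1],(-c[2][:3,:3].T@c[2][:3,3]).round(3),c[2][:3,:3].round(2).tolist())
E
```

```text
{'time_s': 0.0, 'qpos': array([-0.91680014,  0.50182634, -0.42681944,  1.5515067 ,  0.22081051,
        1.13828566, -0.2102892 ]), 'dq': array([-0.00078895,  0.00090592,  0.00063438, -0.00137414, -0.0013278 ,
        0.00020389,  0.00104981]), 'tau': array([-5.37539800e-04, -5.69507110e+01, -5.81639975e+00, -2.80943656e+01,
        1.06617328e-02,  1.17963666e-02,  1.70743471e-05]), 'eef_pos': array([0.24735399, 0.60031963, 0.23025174]), 'tcp_rot': array([ 1.94104927e-01,  9.80980282e-01, -9.56446281e-04, -2.20284849e-04]), 'force': array([ 0.02535317, -0.00084574,  0.05788527]), 'ft_torque': array([-0.00924399, -0.03244736,  0.00176388]), 'grip_force': 0.0, 'finger_gap': 0.9989559339645249}
top [[545.2, 0.0, 273.5], [0.0, 545.2, 199.6], [0.0, 0.0, 1.0]] -0.06717972906890445 [0.51  0.021 1.196] [[0.02, -1.0, 0.02], [-1.0, -0.03, -0.09], [0.09, -0.02, -1.0]]
scene [[386.3, 0.0, 277.6], [0.0, 386.3, 207.1], [0.0, 0.0, 1.0]] -0.03909638142366909 [ 1.041 -0.355  0.742] [[0.63, 0.77, -0.02], [0.57, -0.48, -0.67], [-0.53, 0.42, -0.74]]
wrist [[317.6, 0.0, 275.9], [0.0, 317.6, 204.8], [0.0, 0.0, 1.0]] 0.004683093002051225 [0.182 0.628 0.371] [[0.38, 0.92, -0.0], [0.89, -0.36, 0.28], [0.26, -0.11, -0.96]]
```

View pics/top0.png

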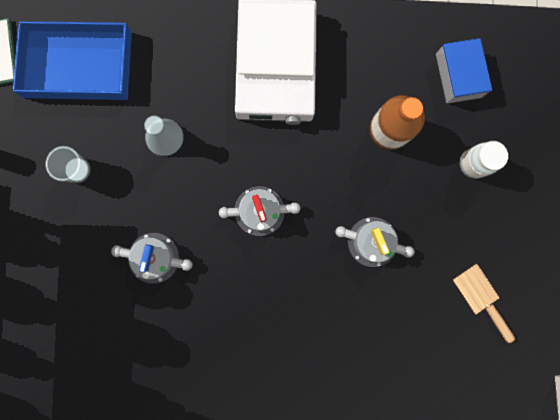

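View pics/scene0.png

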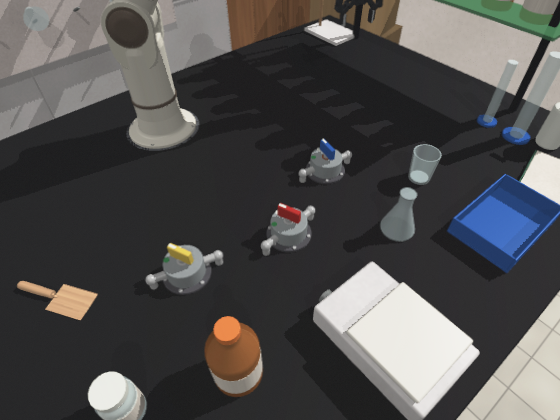

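Top view: the blue handle is at (147,257) with its stripe at the lower end, red at (260,209), yellow at (381,241), and the flask at (163,137). The scene view agrees. Next I measure them.

```bash
cat > m.py <<'E'
from h import *
import sys
def handle(n,im,c,box,zt=.094):
    x0,x1,y0,y1=box; hsv=cv2.cvtColor(im,cv2.COLOR_RGB2HSV)[y0:y1,x0:x1]
    m=((hsv[...,0]>105)&(hsv[...,0]<130)&(hsv[...,1]>120)&(hsv[...,2]>60)).astype(np.uint8)
    k,l,st,ce=cv2.connectedComponentsWithStats(m); i=1+np.argmax(st[1:,4]); ys,xs=np.where(l==i)
    r=cv2.minAreaRect(np.c_[xs+x0,ys+y0].astype(np.float32)); B=cv2.boxPoints(r)
    return r,st[i],np.array([plane(c,b,zt) for b in B])
E
python3 - <<'E'
from m import *
for n,box in(("top",(100,200,220,300)),("scene",(290,360,130,190))):
    im=cv2.imread(f"pics/{n}0.png")[:,:,::-1].copy(); c=cam(n)
    r,st,P=handle(n,im,c,box); print(n,r,st,P.round(4).tolist())
    x0,x1,y0,y1=box; s=560//(x1-x0)
    cv2.imwrite(f"pics/{n}crop.png",cv2.resize(im[y0:y1,x0:x1,::-1],None,fx=s,fy=s,interpolation=cv2.INTER_CUBIC))
c=cam("top")
for name,uv,z in(("flaskfoot",(165,137),0),("blue disc",(152,257),.052),("stub1",(117,252),.026),("stub2",(187,265),.026),("red",(260,209),.08)): print(name,plane(c,uv,z).round(3))
E
```

```text
top ((146.17648315429688, 257.79412841796875), (8.48874568939209, 26.678918838500977), 14.03624439239502) [ 41  25  13  27 184] [[0.4659, 0.2678, 0.094], [0.5181, 0.257, 0.094], [0.5144, 0.2402, 0.094], [0.4623, 0.2511, 0.094]]
scene ((327.0, 148.50001525878906), (21.92030906677246, 10.60660171508789), 45.0) [ 30   9  15  21 182] [[0.4705, 0.2291, 0.094], [0.4601, 0.2667, 0.094], [0.5332, 0.252, 0.094], [0.5417, 0.2163, 0.094]]
flaskfoot [0.757 0.244 0.   ]
blue disc [0.491 0.251 0.052]
stub1 [0.5   0.331 0.026]
stub2 [0.476 0.181 0.026]
red [0.595 0.028 0.08 ]
```

View pics/topcrop.png

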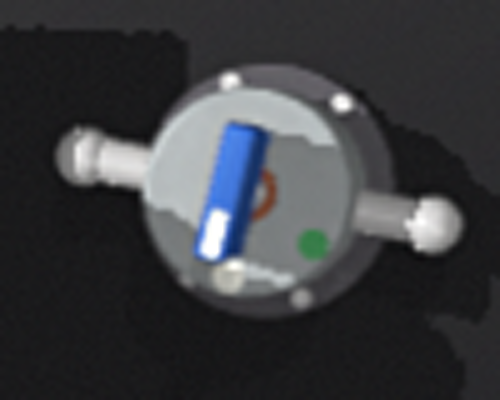

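View pics/wrist0.png

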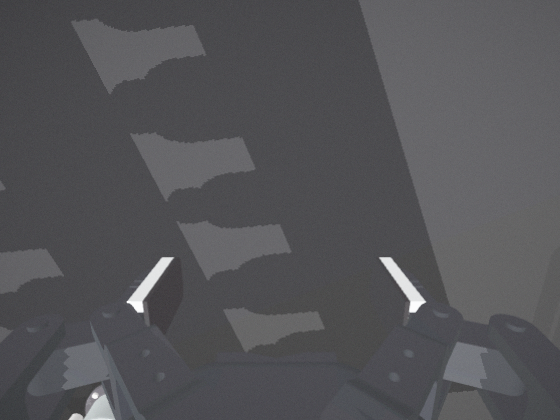

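Top crop: the bar runs from (195,258) to (268,130), with the white stripe by the white dot at (228,278). The disc centre is near (250,192) and the green dot at (313,243). The blue axis is therefore near (0.49, 0.25), with handle heading about -12°. The wrist image shows only bench so far. I move above the valve for a close look.

Emit:
{"method": "drive_tool", "body": {
  "dr": [
    [0,0,-5],
    [0,0,-10.7],
    [0,0,-10.7],
    [0,0,-10.7],
    [0,0,-10.7],
    [0,0,-10.7],
    [0,0,-10.7],
    [0,0,-10.7]
  ],
  "travel": [
    [-1.2,-0.8,0],
    [-2.6,-1.7,0],
    [-4,-2.6,0.2],
    [-5.4,-3.5,0.3],
    [-6.8,-4.4,0.4],
    [-8.2,-5.3,0.5],
    [-9.5,-6.1,0.6],
    [-10.7,-6.9,0.7]
  ],
  "gripper": [85,85,85,85,85,85,85,85]
}}

```text
time_s: 0.95
eef_pos: [0.4667, 0.285, 0.2101]
tcp_rot: [0.102, 0.995, -0.0, 0.0]
force: [0.5, -0.7, 0.2]
finger_gap: 0.996
grip_force: 0.0
```

Emit:
{"method": "drive_tool", "body": {
  "dr": [
    [0,0,0],
    [0,0,0],
    [0,0,0],
    [0,0,0]
  ],
  "travel": [
    [-0.5,-0.5,0],
    [-0.9,-1.0,0],
    [-0.9,-1.0,0],
    [-0.9,-1.0,0]
  ],
  "gripper": [85,85,85,85]
}}

```text
time_s: 1.35
eef_pos: [0.4855, 0.2529, 0.2101]
tcp_rot: [0.102, 0.995, 0.0, -0.0]
force: [-0.5, 0.4, 0.7]
finger_gap: 0.994
grip_force: 0.0
```

```bash
python3 - <<'E'
from m import *
s=robot.state(); print(s["eef_pos"],s["tcp_rot"])
c,im=shot("wrist","w1"); np.save("w1K.npy",c[0]); 
print(proj(c,np.array([.488,.25,.094])), proj(c,np.array([.49,.25,.052])))
r,st,P=handle("wrist",im,c,(100,450,50,400)); print(r,st,P.round(4).tolist())
E
```

```text
[0.48546041 0.25286389 0.21011786] [ 1.02118551e-01  9.94772166e-01  1.50858465e-04 -3.41793085e-04]
[273.35728883 204.78809595] [274.13241698 194.69312702]
((276.4713134765625, 198.31558227539062), (14.214112281799316, 63.918235778808594), 5.19442892074585) [171 117  16  64 146] [[0.5085, 0.2397, 0.094], [0.4556, 0.2559, 0.094], [0.4589, 0.267, 0.094], [0.5121, 0.2514, 0.094]]
```

View pics/w1.png

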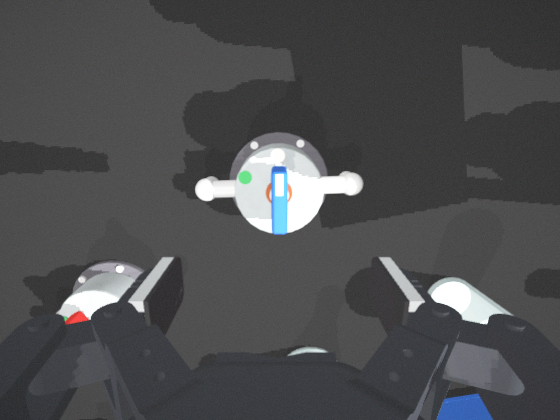

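Wrist view: the bar spans columns 272–287 and rows 167–234, with the stripe at the upper end (280,184). The disc centre is about (279,190), the green dot (245,177) and the white dot (278,156). I refine axis and heading.

```bash
cat > r.py <<'E'
from m import *
def refine(im,c,box,verb=True):
    x0,x1,y0,y1=box; hsv=cv2.cvtColor(im,cv2.COLOR_RGB2HSV)[y0:y1,x0:x1]
    m=((hsv[...,0]>95)&(hsv[...,0]<130)&(hsv[...,1]>90)).astype(np.uint8)
    k,l,st,ce=cv2.connectedComponentsWithStats(m); i=1+np.argmax(st[1:,4]); m=(l==i).astype(np.uint8)
    pts=cv2.findContours(m,cv2.RETR_EXTERNAL,cv2.CHAIN_APPROX_NONE)[0][0][:,0].astype(np.float32)+[x0,y0]
    W=np.array([plane(c,p,.094)[:2] for p in pts],np.float32)
    return st[i],W,cv2.minAreaRect(W*1000)
E
python3 - <<'E'
from r import *
im=cv2.imread("pics/w1.png")[:,:,::-1].copy(); c=cam("wrist")
st,W,r=refine(im,c,(240,320,140,260)); print(st,r,cv2.boxPoints(r).round(1).tolist())
g=cv2.cvtColor(im,cv2.COLOR_RGB2GRAY)
# grey disc silhouette top (bright bonnet) via threshold
x0,y0=215,130; sub=im[y0:250,x0:340]; m=(sub.min(2)>110).astype(np.uint8)
m=cv2.morphologyEx(m,cv2.MORPH_CLOSE,np.ones((9,9))); m=cv2.morphologyEx(m,cv2.MORPH_OPEN,np.ones((29,29)))
ct=max(cv2.findContours(m,0,cv2.CHAIN_APPROX_NONE)[0],key=len)[:,0]+[x0,y0]
D=np.array([plane(c,p,.052)[:2] for p in ct],np.float32)*1000
print("disc",cv2.fitEllipse(D),len(D))
h=cv2.cvtColor(im,cv2.COLOR_RGB2HSV)
for n,lo,hi in(("green",50,80),):
    ys,xs=np.where((h[150:220,220:330,0]>lo)&(h[150:220,220:330,0]<hi)&(h[150:220,220:330,1]>100)); u=(xs.mean()+220,ys.mean()+150); print(n,u,plane(c,u,.052))
print("white",plane(c,(278,156),.052))
cv2.imwrite("pics/w1c.png",cv2.resize(im[140:260,200:360,::-1],None,fx=4.5,fy=4.5,interpolation=cv2.INTER_CUBIC))
E
```

```text
[ 31  26  16  69 833] ((485.2899169921875, 255.81398010253906), (12.61805534362793, 59.210655212402344), 78.92167663574219) [[455.0, 255.3000030517578], [513.0999755859375, 243.89999389648438], [515.5999755859375, 256.29998779296875], [457.3999938964844, 267.70001220703125]]
disc ((480.968505859375, 256.7653503417969), (90.93901062011719, 97.65978240966797), 84.93118286132812) 281
green (np.float64(244.58536585365854), np.float64(177.1138211382114)) [0.46698144 0.22681424 0.052     ]
white [0.45369014 0.26208722 0.052     ]
```

View pics/w1c.png

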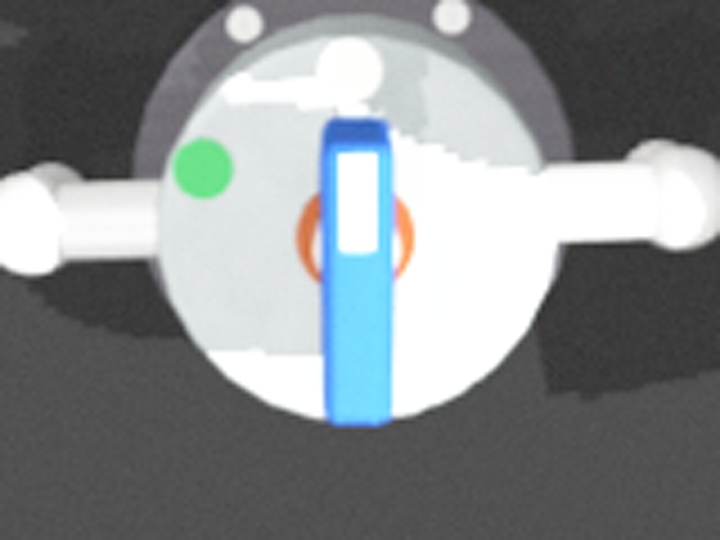

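Crop: the bar's top face spans columns 322–392 and rows 148–425 (its dark end face lies above). The disc spans columns 160–558 and rows 35–420.

```bash
python3 - <<'E'
from r import *
c=cam("wrist"); f=lambda u,v:(200+(u+.5)/4.5-.5,140+(v+.5)/4.5-.5)
C=[plane(c,f(*p),.094) for p in((322,148),(390,148),(392,423),(324,423))]; C=np.array(C); print((C*1000).round(1).tolist())
print("bar",C.mean(0), "len",np.linalg.norm(C[0]-C[3]),"wid",np.linalg.norm(C[0]-C[1]))
d=(C[2]+C[3]-C[0]-C[1])[:2]; print("heading deg",np.degrees(np.arctan2(d[1],d[0])))
print("disc",plane(c,f(359,228),.052),"ring",plane(c,f(355,238),.052))
t=cam("top"); g=lambda u,v:(100+(u+.5)/5-.5,220+(v+.5)/5-.5)
print("top disc",plane(t,g(249,192),.052),"ring")
s=robot.state(); q=s["tcp_rot"]; from scipy.spatial.transform import Rotation as R; M=R.from_quat(q).as_matrix(); print(M.round(4).tolist(),s["eef_pos"],np.degrees(np.arctan2(M[1,1],M[0,1])))
for A in (C.mean(0),): w=np.array([A[0],A[1],.062])-s["eef_pos"]; print("tool units",M.T@w/.03)
E
```

```text
[[460.3, 254.8, 94.0], [462.8, 266.9, 94.0], [515.3, 257.0, 94.0], [512.7, 244.2, 94.0]]
bar [0.48780336 0.25570849 0.094     ] len 0.053427088155637015 wid 0.012356929746808678
heading deg -11.031234342650684
disc [0.48632232 0.25683054 0.052     ] ring [0.48831732 0.25554955 0.052     ]
top disc [0.48912539 0.256148   0.052     ] ring
[[-0.9795, 0.2014, -0.0005], [0.2014, 0.9795, 0.0008], [0.0007, 0.0007, -1.0]] [0.48508919 0.25379988 0.21025693] 78.38085530304667
tool units [-0.0790977   0.07728018  4.94189824]
```

Bar centre and disc centre agree at (0.488, 0.256) within about 1–2 mm, and the size is about 56×14 mm. The green and white dots are 64° apart, as they should be. Descending.

Emit:
{"method": "drive_tool", "body": {
  "dr": [
    [0,0,-0.6],
    [0,0,-0.6],
    [0,0,-0.6],
    [0,0,-0.6],
    [0,0,-0.6],
    [0,0,-0.6],
    [0,0,-0.6]
  ],
  "travel": [
    [-0.1,0.1,1],
    [-0.1,0.1,2],
    [-0.1,0.1,3],
    [-0.1,0.1,4],
    [-0.1,0.1,4.6],
    [-0.1,0.1,4.9],
    [-0.1,0.1,4.9]
  ],
  "gripper": [85,85,85,85,85,85,85]
}}

```text
time_s: 2.1
eef_pos: [0.4879, 0.2559, 0.0622]
tcp_rot: [0.096, 0.995, -0.0, -0.001]
force: [-1.0, -0.5, -0.2]
finger_gap: 1.0
grip_force: 0.0
```

Emit:
{"method": "drive_tool", "body": {
  "dr": [
    [0,0,0],
    [0,0,0],
    [0,0,0],
    [0,0,0],
    [0,0,0],
    [0,0,0],
    [0,0,0],
    [0,0,0]
  ],
  "travel": [
    [0,0,0],
    [0,0,0],
    [0,0,0],
    [0,0,0],
    [0,0,0],
    [0,0,0],
    [0,0,0],
    [0,0,0]
  ],
  "gripper": [60,40,30,20,8,8,8,8],
  "force": 50
}}

```text
time_s: 2.9
eef_pos: [0.4898, 0.2546, 0.0641]
tcp_rot: [0.097, 0.995, -0.0, 0.0]
force: [-1.1, -1.6, 5.4]
finger_gap: 0.16
grip_force: 59.6
```

The bar is gripped (13.7 mm). First swing is anticlockwise, which is negative tool rz.

Emit:
{"method": "drive_tool", "body": {
  "dr": [
    [0,0,-4],
    [0,0,-8],
    [0,0,-12],
    [0,0,-16],
    [0,0,-20],
    [0,0,-22],
    [0,0,-23],
    [0,0,-23]
  ],
  "travel": [
    [0,0,0],
    [0,0,0],
    [0,0,0],
    [0,0,0],
    [0,0,0],
    [0,0,0],
    [0,0,0],
    [0,0,0]
  ],
  "gripper": [8,8,8,8,8,8,8,8]
}}

```text
time_s: 3.7
eef_pos: [0.4898, 0.2546, 0.0641]
tcp_rot: [-0.104, 0.995, -0.0, 0.0]
force: [-1.4, -1.7, 6.1]
finger_gap: 0.155
grip_force: 59.7
```

```bash
cat > s.py <<'E'
from r import *
from scipy.spatial.transform import Rotation as R
s=robot.state(); M=R.from_quat(s["tcp_rot"]).as_matrix()
print(s["time_s"],s["eef_pos"].round(4),"handle heading",np.degrees(np.arctan2(M[1,1],M[0,1])).round(2)-90,"F",s["force"].round(1),"T",s["ft_torque"].round(2),s["finger_gap"].round(3),s["grip_force"],s["qpos"].round(2))
E
python3 s.py
```

```text
Traceback (most recent call last):
  File "s.py", line 4, in <module>
    print(s["time_s"],s["eef_pos"].round(4),"handle heading",np.degrees(np.arctan2(M[1,1],M[0,1])).round(2)-90,"F",s["force"].round(1),"T",s["ft_torque"].round(2),s["finger_gap"].round(3),s["grip_force"],s["qpos"].round(2))
                                                                                                                                                                   ^^^^^^^^^^^^^^^^^^^^^
AttributeError: 'float' object has no attribute 'round'
```

```bash
sed -i 's/s\["finger_gap"\].round(3)/s["finger_gap"]/' s.py; python3 s.py
```

```text
3.7 [0.4898 0.2546 0.0641] handle heading 11.900000000000006 F [-1.4 -1.7  6.1] T [-0.2   0.34  0.06] 0.15522688076318464 59.71997603774071 [-0.21  0.55 -0.4   1.92  0.31  0.73  0.99]
```

Emit:
{"method": "drive_tool", "body": {
  "dr": [
    [0,0,-1],
    [0,0,-2],
    [0,0,-3],
    [0,0,-3]
  ],
  "travel": [
    [0,0,0],
    [0,0,0],
    [0,0,0],
    [0,0,0]
  ],
  "gripper": [8,8,8,8]
}}

```text
time_s: 4.1
eef_pos: [0.4898, 0.2546, 0.0641]
tcp_rot: [-0.128, 0.992, 0.0, 0.0]
force: [-2.4, -0.2, 5.9]
finger_gap: 0.16
grip_force: 62.9
```

```bash
python3 s.py
```

```text
4.1 [0.4898 0.2546 0.0641] handle heading 14.730000000000004 F [-2.4 -0.2  5.9] T [-0.17  0.47 -0.92] 0.15970292708313016 62.882535606622696 [-0.2   0.56 -0.41  1.92  0.32  0.73  1.03]
```

Torque is -0.92 N m, so it is firmly at the anticlockwise stop. Now clockwise to the other stop, at a heading near -31°.

Emit:
{"method": "drive_tool", "body": {
  "dr": [
    [0,0,7],
    [0,0,14],
    [0,0,21],
    [0,0,28],
    [0,0,35],
    [0,0,41],
    [0,0,46],
    [0,0,46]
  ],
  "travel": [
    [0,0,0],
    [0,0,0],
    [0,0,0],
    [0,0,0],
    [0,0,0],
    [0,0,0],
    [0,0,0],
    [0,0,0]
  ],
  "gripper": [8,8,8,8,8,8,8,8]
}}

```text
time_s: 4.9
eef_pos: [0.4898, 0.2547, 0.0641]
tcp_rot: [0.269, 0.963, -0.0, 0.001]
force: [-0.5, -2.0, 5.2]
finger_gap: 0.157
grip_force: 59.8
```

```bash
python3 s.py
```

```text
4.9 [0.4898 0.2547 0.0641] handle heading -31.159999999999997 F [-0.5 -2.   5.2] T [-0.33  0.21  0.02] 0.15735534777451474 59.78556007146835 [-0.36  0.53 -0.21  1.92  0.17  0.7   0.36]
```

Emit:
{"method": "drive_tool", "body": {
  "dr": [
    [0,0,1],
    [0,0,2],
    [0,0,2]
  ],
  "travel": [
    [0,0,0],
    [0,0,0],
    [0,0,0]
  ],
  "gripper": [8,8,8]
}}

```text
time_s: 5.2
eef_pos: [0.4898, 0.2547, 0.0642]
tcp_rot: [0.283, 0.959, -0.0, 0.001]
force: [0.1, -2.5, 7.5]
finger_gap: 0.155
grip_force: 65.9
```

```bash
python3 s.py
```

```text
5.2 [0.4898 0.2547 0.0642] handle heading -32.83 F [ 0.1 -2.5  7.5] T [-0.48  0.13  1.27] 0.1545787468898176 65.91832861304283 [-0.36  0.53 -0.21  1.92  0.16  0.7   0.33]
```

Torque is +1.27, so it is at the clockwise stop. Second rock follows.

Emit:
{"method": "drive_tool", "body": {
  "dr": [
    [0,0,-7],
    [0,0,-14],
    [0,0,-21],
    [0,0,-28],
    [0,0,-35],
    [0,0,-42],
    [0,0,-47],
    [0,0,-47]
  ],
  "travel": [
    [0,0,0],
    [0,0,0],
    [0,0,0],
    [0,0,0],
    [0,0,0],
    [0,0,0],
    [0,0,0],
    [0,0,0]
  ],
  "gripper": [8,8,8,8,8,8,8,8]
}}

```text
time_s: 6.0
eef_pos: [0.4898, 0.2546, 0.0641]
tcp_rot: [-0.121, 0.993, 0.0, 0.0]
force: [-1.8, -1.8, 7.2]
finger_gap: 0.158
grip_force: 60.5
```

```bash
python3 s.py
```

```text
6.0 [0.4898 0.2546 0.0641] handle heading 13.950000000000003 F [-1.8 -1.8  7.2] T [-0.25  0.49 -0.6 ] 0.1579133512246164 60.523327589035034 [-0.21  0.55 -0.41  1.92  0.32  0.73  1.02]
```

Emit:
{"method": "drive_tool", "body": {
  "dr": [
    [0,0,7],
    [0,0,14],
    [0,0,21],
    [0,0,28],
    [0,0,35],
    [0,0,42],
    [0,0,47],
    [0,0,47]
  ],
  "travel": [
    [0,0,0],
    [0,0,0],
    [0,0,0],
    [0,0,0],
    [0,0,0],
    [0,0,0],
    [0,0,0],
    [0,0,0]
  ],
  "gripper": [8,8,8,8,8,8,8,8]
}}

```text
time_s: 6.8
eef_pos: [0.4898, 0.2546, 0.0641]
tcp_rot: [0.283, 0.959, -0.0, 0.001]
force: [-0.7, -2.2, 5.8]
finger_gap: 0.159
grip_force: 66.7
```

```bash
python3 s.py
```

```text
6.8 [0.4898 0.2546 0.0641] handle heading -32.93 F [-0.7 -2.2  5.8] T [-0.56  0.15  1.33] 0.15882680468057866 66.67692616581917 [-0.37  0.53 -0.2   1.92  0.16  0.7   0.33]
```

Both stops reached twice. Now turning to open, with shut at about -9° and so open at about 54°.

Emit:
{"method": "drive_tool", "body": {
  "dr": [
    [0,0,-7],
    [0,0,-14],
    [0,0,-21],
    [0,0,-28],
    [0,0,-35],
    [0,0,-42],
    [0,0,-49],
    [0,0,-55]
  ],
  "travel": [
    [0,0,0],
    [0,0,0],
    [0,0,0],
    [0,0,0],
    [0,0,0],
    [0,0,0],
    [0,0,0],
    [0,0,0]
  ],
  "gripper": [8,8,8,8,8,8,8,8]
}}

```text
time_s: 7.6
eef_pos: [0.4898, 0.2546, 0.0641]
tcp_rot: [-0.192, 0.981, -0.0, 0.0]
force: [-1.4, -0.8, 5.2]
finger_gap: 0.156
grip_force: 59.8
```

```bash
python3 s.py
```

```text
7.6 [0.4898 0.2546 0.0641] handle heading 22.189999999999998 F [-1.4 -0.8  5.2] T [-0.29  0.44 -0.18] 0.1559339552768395 59.81233209371567 [-0.18  0.56 -0.44  1.92  0.35  0.74  1.14]
```

It is free: past the old stop with only drag torque. On to the end stop.

Emit:
{"method": "drive_tool", "body": {
  "dr": [
    [0,0,-6],
    [0,0,-12],
    [0,0,-18],
    [0,0,-24],
    [0,0,-29],
    [0,0,-31],
    [0,0,-33],
    [0,0,-33]
  ],
  "travel": [
    [0,0,0],
    [0,0,0],
    [0,0,0],
    [0,0,0],
    [0,0,0],
    [0,0,0],
    [0,0,0],
    [0,0,0]
  ],
  "gripper": [8,8,8,8,8,8,8,8]
}}

```text
time_s: 8.4
eef_pos: [0.4898, 0.2545, 0.0641]
tcp_rot: [-0.46, 0.888, 0.0, 0.0]
force: [-2.0, -1.2, 7.8]
finger_gap: 0.158
grip_force: 63.6
```

```bash
python3 s.py
```

```text
8.4 [0.4898 0.2545 0.0641] handle heading 54.80000000000001 F [-2.  -1.2  7.8] T [-0.23  0.54 -1.  ] 0.15844395597509522 63.64299774169922 [-0.08  0.59 -0.58  1.91  0.45  0.77  1.62]
```

At the end stop (torque -1.0, heading 54.8°). Release and rise.

Emit:
{"method": "drive_tool", "body": {
  "dr": [
    [0,0,0],
    [0,0,0],
    [0,0,0],
    [0,0,0],
    [0,0,0],
    [0,0,0]
  ],
  "travel": [
    [0,0,0],
    [0,0,0],
    [0,0,0],
    [0,0,0],
    [0,0,0],
    [0,0,0]
  ],
  "gripper": [30,60,85,85,85,85]
}}

```text
time_s: 9.0
eef_pos: [0.4894, 0.2549, 0.0632]
tcp_rot: [-0.461, 0.887, 0.0, -0.0]
force: [0.6, 0.1, -0.1]
finger_gap: 0.995
grip_force: 0.0
```

Emit:
{"method": "drive_tool", "body": {
  "dr": [
    [0,0,0],
    [0,0,0],
    [0,0,0],
    [0,0,0],
    [0,0,0],
    [0,0,0],
    [0,0,0],
    [0,0,0]
  ],
  "travel": [
    [0,0,-0.5],
    [0,0,-1.3],
    [0,0,-2.2],
    [0,0,-3.2],
    [0,0,-4.2],
    [0,0,-5],
    [0,0,-5],
    [0,0,-5]
  ],
  "gripper": [85,85,85,85,85,85,85,85]
}}

```text
time_s: 9.8
eef_pos: [0.4897, 0.2549, 0.2145]
tcp_rot: [-0.461, 0.887, -0.0, 0.001]
force: [0.0, -0.1, -0.3]
finger_gap: 0.995
grip_force: 0.0
```

```bash
python3 s.py; python3 - <<'E'
from m import *
c,im=shot("wrist","w2"); t,it=shot("top","top2")
a=cv2.resize(im[120:270,180:380],(800,600),interpolation=cv2.INTER_CUBIC); cv2.imwrite("pics/w2c.png",a[:,:,::-1])
E
```

```text
9.8 [0.4897 0.2549 0.2145] handle heading 54.91 F [ 0.  -0.1 -0.3] T [-0.01 -0.04 -0.01] 0.9954627365649368 0.0 [ 0.03  0.39 -0.69  1.81  0.29  1.04  1.75]
```

View pics/w2c.png

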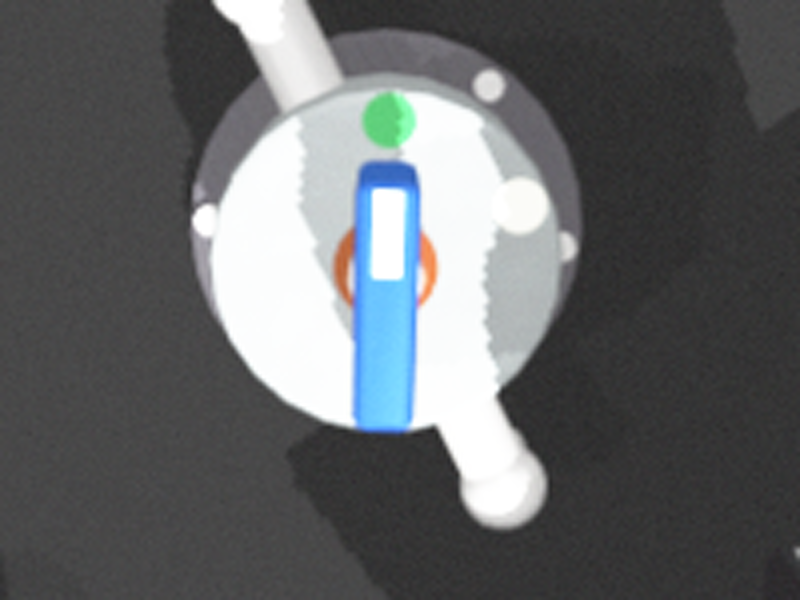

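View pics/top2.png

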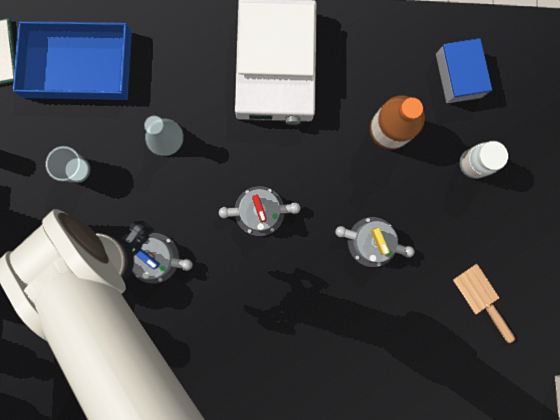

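The blue stripe at (388,235) in the crop points at the green dot (389,120). In the top view, red (260,209), yellow (381,241) and the flask (163,137) are unchanged. The gripper is clear, so I hand in.

```bash
python3 -c "
from plant import robot
print(robot.hand_in())"
```

```text
the job is handed in; nothing more can be done
None
```

The blue valve was rocked twice to both stops, broke free, and was turned anticlockwise to its fully open end stop and released; the red and yellow valves and the flask look unchanged in the top view, and the job was handed in at about 10 s.

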